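Set the drill's air valve two turns open

TASK

Set the air supply for the drill: turn the handwheel that has the crank handle clockwise (seen from above) until it is shut against its stop, then back it off exactly two full turns counter-clockwise. Finish with the wheel standing there and the gripper still holding the crank handle; do not let go. Leave the plain handwheel and everything lying on the bench where they are.

Things in the scene. Friction and masses are not known exactly. Their poses are not given: they have to be found in the camera images.
- valve_axis (a point): Fixed centre of the handwheel to turn (the only one with a crank handle), at the wheel's mid-plane, 86 mm above the bench. Level metal ring, 141 mm overall, 13 mm bar, three spokes; top of ring, spokes and hub 93 mm above the bench (a 12 mm boss on the axis: 95). It stands on a white valve block, 150 x 48 x 40 mm, dial gauge 55 mm high.
- crank_mid (a point): Middle of the crank handle, half-way up: upright black round grip, 20 mm in diameter, 50 mm tall (93 to 143 mm above the bench), 50 mm from the wheel's axis. It goes round with the wheel and spins freely on its own pin, so a gripper holding it can be led in a circle without turning the hand. Turning takes 2 to 3 N at the handle.
- valve (a joint): Angle of the handwheel with the crank handle, rad: 0 = shut, against a hard stop; grows as the wheel is turned counter-clockwise seen from above (opening), 6.283 per full turn. Starts half a turn to one and a half turns open; it can go to 22. The wheel stays where it is left.
- plain_rim (a point): A point on the rim of the second, plain handwheel (same block and wheel, no crank handle), 64 mm from its axis, 86 mm above the bench. Leave it unturned.
- dish: Steel bowl, 72 mm across, 30 mm high; origin at the centre of its underside. Leave it alone.
- tweezers: Steel tweezers lying flat, 130 mm long along its x, 6 mm high; origin under its middle. Leave alone.
- clamp: Steel ring-handled clamp lying flat, 150 mm long along its x, 70 mm wide, 7 mm high; origin under its middle. Leave alone.
- handpiece: Steel drill handpiece on two small feet, 140 mm long along its x, 30 mm high; origin under its middle. Leave alone.
- jar: Small clear jar, 52 mm across, 60 mm high; origin at the centre of its underside. Leave alone.
- cup: Steel cup, 64 mm across, 70 mm high; origin at the centre of its underside. Leave alone.

How it is judged:
On the way:
1. the wheel with the crank handle has been turned shut against its stop (value of joint valve below 0.06 rad), for 0.2 s.
At the end, for the whole second after the job is handed in: The wheel with the crank handle stands at rest two full turns open from its stop (within 0.2 rad, about 11 degrees), and the fingers still hold the crank handle: pressing on it with over 3 N, the grasp point within 15 mm of its axis and 30 mm of its middle (value of joint valve between 12.366 and 12.766 rad and velocity of joint valve between -0.1 and 0.1 rad/s and contact force between the fingers and crank above 3 N and horizontal distance between the grasp point and crank_mid below 0.015 m and distance between the grasp point and crank_mid below 0.03 m); the arm keeps its last pose, push and grip.
It fails at once if the plain handwheel is turned (its rim moves over 12 mm) (distance of plain_rim from where it was at the start of the episode above 0.012 m).
It fails at once if something lying on the bench is pushed about (moved over 25 mm) (distance of any of dish, tweezers, clamp, handpiece, jar, cup from where it was at the start of the episode above 0.025 m).
It also fails if it takes over 64 s, if anything falls off the work surface, if the arm or the gripper's body presses on something with over 40 N, if the wrist force passes 120 N, or if a joint passes its speed limit or range.

ROBOT

A 6-joint arm with a two-finger parallel gripper is mounted at the origin on the work surface. World frame = base frame: x ahead of the robot, y to its left, z up, the work surface at z = 0. Lengths are in m, angles in rad, forces in N, time in s.
With the tool pointing down it reaches from about 0.3 to 0.75 m from the base axis. Payload 8.5 kg.
Tool frame: the origin (TCP) lies at the very end of the fingers, on their centre line; the grasp point (between the pads) lies 19 mm behind it; y points along the fingers, z is the direction in which the jaws open and shut, and the axes are right-handed (so a half turn about y gives the same grasp; the last joint's range is limited). The gripper opens to 85 mm and grips with 20 to 120 N. Pads are 22 mm wide; open, the fingers measure 114 mm over their backs; the gripper's body (76 mm by 85 mm) begins 54 mm behind the grasp point. The pads swing forward as they close: fully open they stand 13 mm farther back than shut.
Start: joints at [0.953, 0.381, 1.297, -0, 1.464, -0.215], TCP at [0.216, 0.506, 0.231] pointing down, gripper open.
Joint ranges: [-3.11, 3.11], [-0.89, 2.33], [0.22, 2.48], [-1.42, 4.56], [0.17, 2.85], [-2.88, 2.88]. Speed limits (rad/s): [2.39, 2.39, 3.14, 3.14, 3.14, 3.14].

INTERFACE

Orientations are given as a unit quaternion [x, y, z, w].
In Python, from workcell import * gives the robot as it stands.
- The arm moves only by the tool drive_tool, never from a script. Its argument "deltas" is a list that holds one entry, the list of rows, each a list of 4 numbers: the shift along the tool's x, y, z in m, then the turn about the tool's y in degrees. A call has 1 to 20 rows; each row is the pose to reach, as a shift and turn from the pose commanded when the call began, along the tool's axes at that moment; what a row does not reach only later rows make up. A row lasts 1/8 s, in which the tool goes at most 62.5 mm and 10.7 degrees, less where a joint would pass 70% of its speed; a pose out of reach is approached as far as the arm can. A call with a gripper value outside its range is refused whole. "grip" is the finger opening in m, from 0 to 0.0854, set as the call begins (left out, the last holds). The fingers move at their own pace and stop on an object; "force" is the grip in N (left out, the last holds). Time passes only in rows, so rows that repeat a pose let the fingers close. It gives the time, the measured TCP pose, the force and the opening at its end, in the units of the state.
- state(): the state, without advancing time (a new reading comes with each control period).
- read_camera(name): name is "scene" or "top"; returns (picture, depth): 400x640x3 uint8, red, green, blue; 400x640 float32, m along the optical axis (not along the pixel's ray), 0 where there is no reading.
- camera_info(name): a dict with "fov_y" (degrees; the focal length in pixels is half the picture's height over the tangent of half this angle, whatever the lens; pixels are square), "cx", "cy" (the principal point, pixels), "k1" (the pictures are not rectified: a ray, as slopes to the right and down, at radius r is drawn at 1 + k1 r^2 times it, then the intrinsics apply), "pose" (4x4, takes a point from camera to world coordinates). Camera axes: x right, y up, looking along -z (the intrinsics and any distortion apply to the point x, -y, -z); pixel columns grow to the right and rows downward; lengths in m; the calibration is good to about 2 mm. A picture is of the moment at which its call begins. camera_info takes no time and is no camera call.
- close_job(): hands the job in, once; it reports no verdict.
The state is a dict: "time": time; "q": joint angles; "joint_vel": joint speeds; "effort": joint torques, N m; "tcp_pos": TCP position; "eef_rot": TCP orientation; "contact_force": force on the tool from outside, world axes, zero at the start; "wrist_torque": the same for the moment, N m; "opening": finger opening in m.
Only numpy, scipy, OpenCV 4.12 (cv2) and the standard library are available. Lean on these libraries where they do the work, as an engineer would, in place of code of your own. Each camera call takes 0.05 s, during which the arm holds its last target.

## Working session

There is one attempt and no reset: what is moved stays moved. The work goes in short steps, Python scripts to look and compute and a tool call to move; the robot and the scene stay as the last step left them, time stands still between calls to the robot, and variables do not carry over. Pictures are saved under pics/ and viewed, and the job is handed in when it is done.

Besides the shell and the picture viewer there is one more tool, called after "Request:" by a JSON object that holds its "method" and its "body", one argument or row to a line. drive_tool: Moves the arm, as the interface text tells. Its arguments: {"type":"object","properties":{"deltas":{"type":"array"},"grip":{"type":"number"},"force":{"type":"number"}},"required":["deltas"]}

```bash
mkdir -p pics; ls; python3 - <<'E'
from workcell import *
import cv2,numpy as np
s=state()
for k,v in s.items(): print(k,np.round(v,4))
for n in("scene","top"):
    im,d=read_camera(n); i=camera_info(n); print(n,i)
    cv2.imwrite(f"pics/{n}0.png",im[:,:,::-1]); np.save(f"{n}0.npy",d)
E
```

```text
pics
time 0.0
q [ 0.9527  0.3812  1.2983 -0.      1.4636 -0.2153]
joint_vel [-0.0011 -0.0005  0.0007  0.0023  0.0021 -0.0008]
effort [ 2.00000e-04 -4.48451e+01 -2.31282e+01 -1.00000e-04  4.70000e-03
 -1.00000e-04]
tcp_pos [0.2154 0.5057 0.2307]
eef_rot [ 0.6933 -0.1416  0.1412 -0.6923]
contact_force [0.8377 0.3711 1.1403]
wrist_torque [0.0054 0.0092 0.0002]
opening 0.0853
scene {'fov_y': 45.980238707902465, 'cx': 327.210932147213, 'cy': 205.03341694608002, 'k1': -0.01445894338210149, 'pose': array([[ 0.75101217, -0.48229068,  0.45097275,  1.08792868],
       [ 0.66005962,  0.53039132, -0.53198341, -0.64602953],
       [ 0.01737861,  0.69719492,  0.71667094,  0.98802847],
       [ 0.        ,  0.        ,  0.        ,  1.        ]])}
top {'fov_y': 49.26034561843606, 'cx': 312.00094663505905, 'cy': 195.1665520139499, 'k1': -0.01588164289839184, 'pose': array([[-0.06391661,  0.97513643, -0.21218767,  0.32170855],
       [-0.99793469, -0.06108915,  0.01986141,  0.00515954],
       [ 0.00640522,  0.21301891,  0.97702708,  1.14781307],
       [ 0.        ,  0.        ,  0.        ,  1.        ]])}
```

View pics/scene0.png

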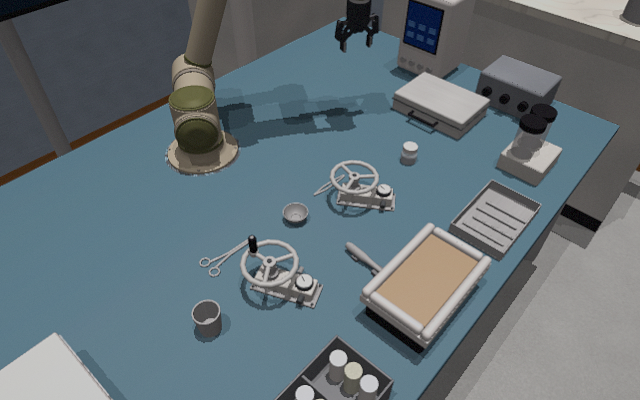

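View pics/top0.png

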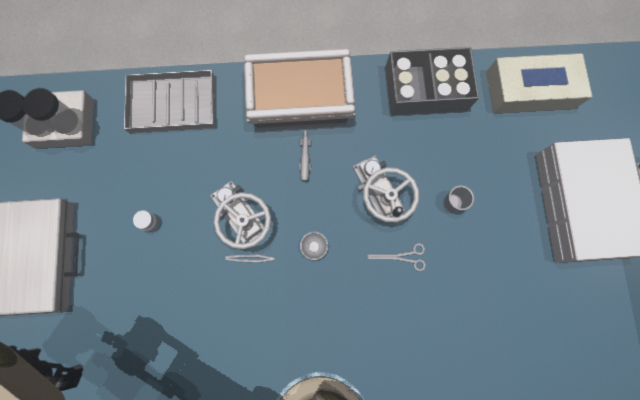

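The crank wheel is at top px ~(390,195), with its black crank at ~(398,211). In the scene view the hub is at ~(270,262) and the crank at ~(252,244). The plain wheel is at top px (243,220). I'll zoom in and measure.

```bash
cat > h.py <<'E'
import numpy as np,cv2
from workcell import *
def K(i):
    f=200/np.tan(np.radians(i["fov_y"]/2)); return np.array([[f,0,i["cx"]],[0,f,i["cy"]],[0,0,1]])
def ray(n,p):
    i=camera_info(n);k=K(i)
    xy=cv2.undistortPoints(np.array([[p]],float),k,np.array([i["k1"],0,0,0.]))[0,0]
    P=np.array(i["pose"]); return P[:3,3],P[:3,:3]@np.array([xy[0],-xy[1],-1])
def atz(n,p,z):
    o,d=ray(n,p); return o+d*(z-o[2])/d[2]
def bydepth(n,p,D): 
    o,d=ray(n,p); return o+d*D
def tri(p1,p2):
    o1,d1=ray("scene",p1);o2,d2=ray("top",p2)
    t=np.linalg.lstsq(np.c_[d1,-d2],o2-o1,rcond=None)[0]
    a=o1+d1*t[0];b=o2+d2*t[1]; return (a+b)/2,np.linalg.norm(a-b)
def proj(n,X):
    i=camera_info(n);P=np.array(i["pose"]);c=P[:3,:3].T@(np.asarray(X)-P[:3,3])
    x,y=c[0]/-c[2],-c[1]/-c[2];s=1+i["k1"]*(x*x+y*y);k=K(i)
    return np.array([k[0,0]*x*s+k[0,2],k[1,1]*y*s+k[1,2]])
def crop(im,x,y,w,h,sc,fn):
    c=im[y:y+h,x:x+w]; cv2.imwrite(fn,cv2.resize(c,None,fx=sc,fy=sc,interpolation=cv2.INTER_CUBIC))
E
python3 - <<'E'
from h import *
a=cv2.imread("pics/scene0.png");b=cv2.imread("pics/top0.png")
A=cv2.resize(a[225:310,225:335],None,fx=7,fy=7,interpolation=cv2.INTER_CUBIC)
B=cv2.resize(b[150:235,345:425],None,fx=7,fy=7,interpolation=cv2.INTER_CUBIC)
cv2.imwrite("pics/s0c.png",A);cv2.imwrite("pics/t0c.png",B)
E
```

```text
(no output)
```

View pics/s0c.png

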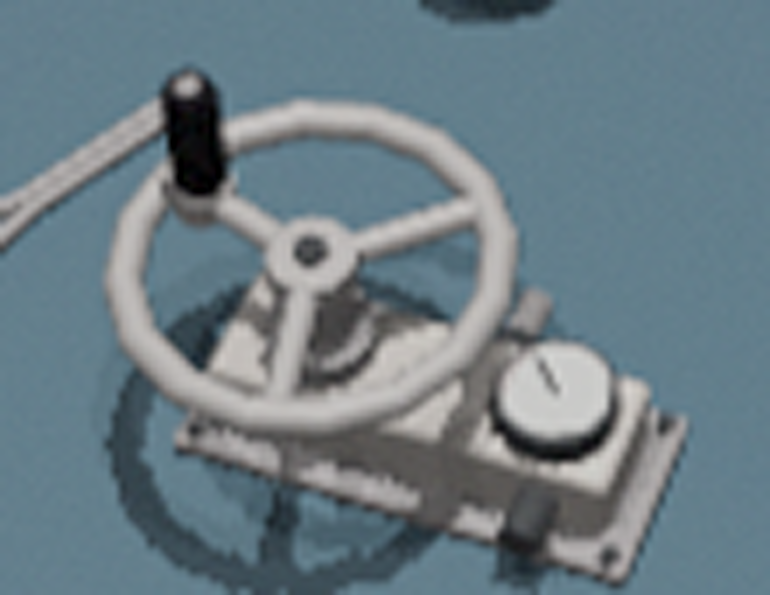

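View pics/t0c.png

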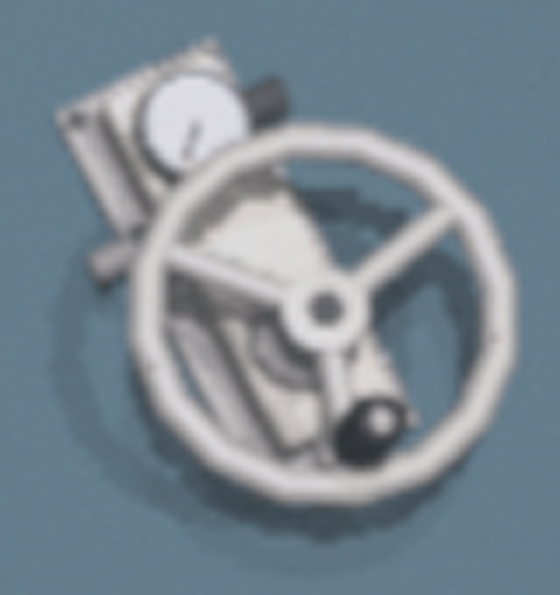

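```bash
python3 - <<'E'
from h import *
c=lambda u,v,x,y:(x+(u+.5)/7-.5,y+(v+.5)/7-.5)
hs,ht=c(310,250,225,225),c(326,310,345,150)
print("hub",tri(hs,ht),atz("scene",hs,.095),atz("top",ht,.095))
ks,kt=c(189,86,225,225),c(378,424,345,150)
print("crank top",tri(ks,kt),atz("scene",ks,.143),atz("top",kt,.143))
# ring from top depth / scene depth
for n in("scene","top"):
    d=np.load(n+"0.npy"); pts=[]
    u0,v0=hs if n=="scene" else ht
    for v in range(int(v0)-50,int(v0)+50):
        for u in range(int(u0)-60,int(u0)+60):
            if d[v,u]>0: pts.append(bydepth(n,(u,v),d[v,u]))
    pts=np.array(pts)
    m=(pts[:,2]>.075)&(pts[:,2]<.1); q=pts[m]
    # circle fit outer: min enclosing
    print(n,len(q),cv2.minEnclosingCircle(q[:,:2].astype(np.float32)))
    t=pts[(pts[:,2]>.11)&(pts[:,2]<.16)]; print("crank",len(t),t.mean(0),t.min(0),t.max(0))
E
```

```text
hub (array([ 0.54227382, -0.21222518,  0.09232336]), np.float64(0.0009395744351595994)) [ 0.54421319 -0.21316908  0.095     ] [ 0.5414143 -0.2120339  0.095    ]
crank top (array([ 0.49208637, -0.2154383 ,  0.14120277]), np.float64(0.0012936251657151678)) [ 0.49379137 -0.21587755  0.143     ] [ 0.49137545 -0.21554751  0.143     ]Traceback (most recent call last):
  File "<stdin>", line 13, in <module>
  File "h.py", line 12, in bydepth
    o,d=ray(n,p); return o+d*D
        ~~~^^^^^
  File "h.py", line 6, in ray
    i=camera_info(n);k=K(i)
ValueError: time passes only in moves, steps and waits
```

```bash
python3 - <<'E'
from h import *
from scipy.spatial.transform import Rotation as Ro
s=state();R=Ro.from_quat(s["eef_rot"]).as_matrix();print(s["time"]);print(R.round(4))
for T in ([.492,-.2155,.231],):
    print(R.T@(np.array(T)-s["tcp_pos"]))
for t in(-23.1,23.1):
    print(t,(R@Ro.from_euler("y",t,degrees=True).as_matrix()).round(3))
for n in("scene","top"):
    i=camera_info(n);k=K(i);P=np.array(i["pose"]);d=np.load(n+"0.npy")
    uv=np.array([(u,v) for v in range(400) for u in range(640)],float)
    xy=cv2.undistortPoints(uv[:,None],k,np.array([i["k1"],0,0,0.]))[:,0]
    D=d.reshape(-1);X=P[:3,3]+(np.c_[xy[:,0],-xy[:,1],-np.ones(len(xy))]*D[:,None])@P[:3,:3].T
    m=(D>0)&(np.hypot(X[:,0]-.543,X[:,1]+.2125)<.085)
    q=X[m&(X[:,2]>.078)&(X[:,2]<.1)];c=X[m&(X[:,2]>.115)&(X[:,2]<.16)]
    print(n,len(q),cv2.minEnclosingCircle(q[:,:2].astype(np.float32)),np.median(q[:,2]),len(c),c.mean(0),c.min(0),c.max(0))
E
```

```text
0.1
[[ 9.20e-01 -7.00e-04  3.92e-01]
 [-3.92e-01 -1.10e-03  9.20e-01]
 [-3.00e-04 -1.00e+00 -1.30e-03]]
[ 5.37170759e-01  3.36328813e-04 -5.55110695e-01]
-23.1 [[ 1.    -0.001 -0.   ]
 [ 0.    -0.001  1.   ]
 [-0.001 -1.    -0.001]]
23.1 [[ 0.692 -0.001  0.722]
 [-0.722 -0.001  0.692]
 [ 0.    -1.    -0.001]]
scene 1138 ((0.5458394289016724, -0.21409118175506592), 0.07066165655851364) 0.09062380594022595 93 [ 0.49858629 -0.21981717  0.13306931] [ 0.48781353 -0.226653    0.11501603] [ 0.50543875 -0.20960678  0.14492753]
top 1147 ((0.542020857334137, -0.21120063960552216), 0.07046959549188614) 0.09147680845861039 71 [ 0.48991569 -0.21316675  0.13842861] [ 0.48163758 -0.22416028  0.11799933] [ 0.50007389 -0.20565143  0.14800557]
```

Request:
{"method": "drive_tool", "body": {
  "deltas": [
    [[0.027,0,-0.028,-1.5],[0.064,0,-0.066,-3],[0.102,0,-0.105,-5],[0.14,0,-0.145,-7],[0.178,0,-0.184,-9],[0.216,0,-0.223,-11],[0.254,0,-0.262,-13],[0.292,0,-0.302,-15],[0.33,0,-0.341,-17],[0.368,0,-0.38,-19],[0.406,0,-0.42,-21],[0.444,0,-0.459,-23],[0.482,0,-0.498,-23.1],[0.512,0,-0.529,-23.1],[0.53,0,-0.548,-23.1],[0.537,0,-0.555,-23.1],[0.537,0,-0.555,-23.1],[0.537,0,-0.555,-23.1]]
  ],
  "grip": 0.0854
}}

```text
time: 2.35
tcp_pos: [0.4918, -0.214, 0.2315]
eef_rot: [-0.707, -0.0, 0.0, 0.707]
contact_force: [0.4, -0.5, -0.6]
opening: 0.0852
```

Request:
{"method": "drive_tool", "body": {
  "deltas": [
    [[0,0.02,0,0],[0,0.05,-0.001,0],[0,0.08,-0.001,0],[0,0.105,-0.001,0],[0,0.122,-0.001,0],[0,0.129,-0.001,0],[0,0.129,-0.001,0]]
  ]
}}

```text
time: 3.22
tcp_pos: [0.4921, -0.2157, 0.1026]
eef_rot: [-0.707, -0.0, 0.0, 0.707]
contact_force: [-0.9, 0.3, 0.1]
opening: 0.0857
```

```bash
python3 - <<'E'
from h import *
s=state();print(s["time"],s["tcp_pos"],s["q"],s["contact_force"])
im,d=read_camera("scene");crop(im[:,:,::-1],200,180,160,120,5,"pics/s1.png")
im,d=read_camera("top");crop(im[:,:,::-1],320,130,140,120,5,"pics/t1.png")
E
```

```text
3.225 [ 0.49208053 -0.21572401  0.10257328] [-6.33641824e-01  4.88805020e-01  1.52793148e+00  2.51667963e-05
  1.12482907e+00 -2.20527655e+00] [-0.92185386  0.28311487  0.08447589]
```

View pics/s1.png

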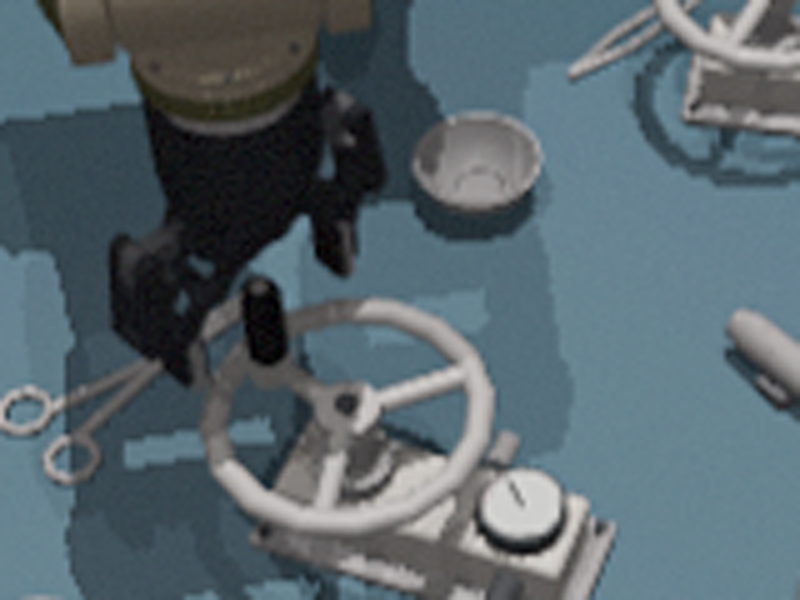

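View pics/t1.png

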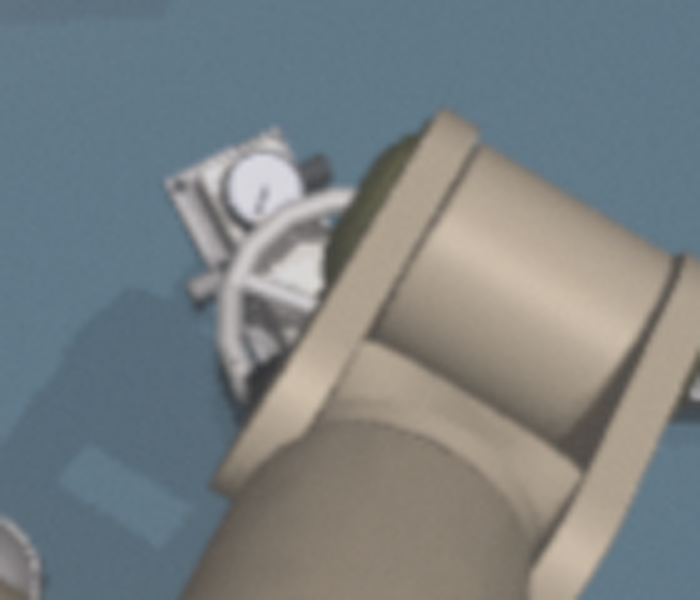

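Crop view: the finger tips, at ~(185,380) and (345,272), straddle the crank at ~(266,330), and it is centred in the jaw direction. I'll close now.

Request:
{"method": "drive_tool", "body": {
  "deltas": [
    [[0.001,0,0,0],[0.001,0,0,0],[0.001,0,0,0],[0.001,0,0,0],[0.001,0,0,0],[0.001,0,0,0],[0.001,0,0,0],[0.001,0,0,0]]
  ],
  "grip": 0.0,
  "force": 60
}}

```text
time: 4.32
tcp_pos: [0.4931, -0.2162, 0.1025]
eef_rot: [0.707, 0.0, -0.0, -0.707]
contact_force: [-1.3, -0.4, 4.9]
opening: 0.0184
```

```bash
python3 - <<'E'
from h import *
s=state();print(s["time"],s["tcp_pos"],s["contact_force"],s["opening"],s["wrist_torque"])
im,d=read_camera("scene");crop(im[:,:,::-1],200,180,160,120,5,"pics/s2.png")
c=np.array([.5435,-.2125])
a=np.arctan2(-.2155-c[1],.4925-c[0]);print(np.degrees(a))
for k in range(1,21):
    b=a-np.radians(5*k); print(k,(50*(np.cos(b)-np.cos(a))).round(1),(50*(np.sin(b)-np.sin(a))).round(1))
E
```

```text
4.325 [ 0.49307045 -0.21616722  0.10254195] [-1.28932543 -0.36872752  4.93954005] 0.018423388285650693 [ 0.05846154  0.2503122  -0.01328773]
-176.63353933657018
1 -0.1 4.4
2 0.2 8.7
3 0.9 13.0
4 2.0 17.2
5 3.4 21.4
6 5.2 25.4
7 7.3 29.2
8 9.8 32.8
9 12.5 36.2
10 15.6 39.3
11 18.9 42.1
12 22.4 44.7
13 26.2 46.9
14 30.1 48.8
15 34.2 50.4
16 38.4 51.6
17 42.6 52.4
18 47.0 52.8
19 51.3 52.9
20 55.7 52.6
```

View pics/s2.png

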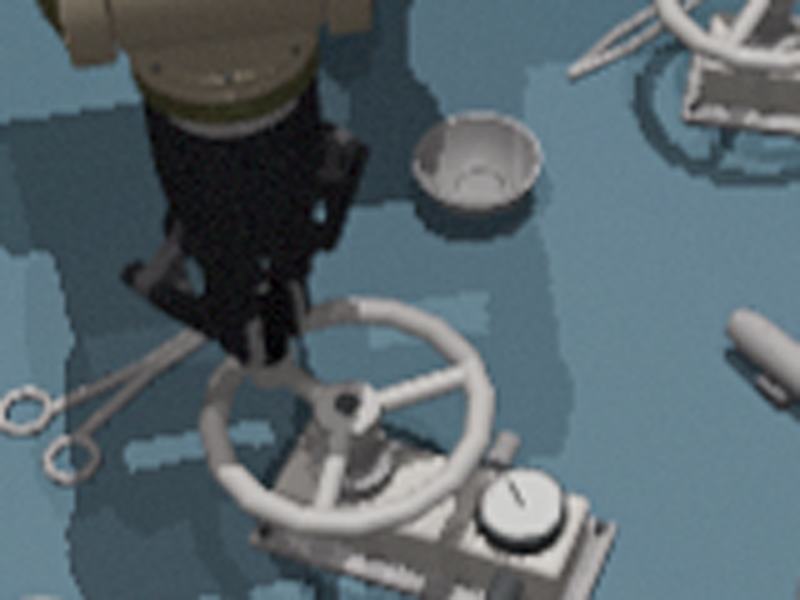

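The fingers hold the grip: opening 18.4 mm, fingers shut around it in the crop at ~(265,330). Now I'll turn clockwise, 100° first. The valve is at least half a turn open, so this stays clear of the stop.

Request:
{"method": "drive_tool", "body": {
  "deltas": [
    [[-0.0001,0,0.0044,0],[0.0002,0,0.0087,0],[0.0009,0,0.013,0],[0.002,0,0.0172,0],[0.0034,0,0.0214,0],[0.0052,0,0.0254,0],[0.0073,0,0.0292,0],[0.0098,0,0.0328,0],[0.0125,0,0.0362,0],[0.0156,0,0.0393,0],[0.0189,0,0.0421,0],[0.0224,0,0.0447,0],[0.0262,0,0.0469,0],[0.0301,0,0.0488,0],[0.0342,0,0.0504,0],[0.0384,0,0.0516,0],[0.0426,0,0.0524,0],[0.047,0,0.0528,0],[0.0513,0,0.0529,0],[0.0557,0,0.0526,0]]
  ]
}}

```text
time: 6.88
tcp_pos: [0.5487, -0.1627, 0.1025]
eef_rot: [-0.707, -0.0, 0.0, 0.708]
contact_force: [-1.8, 2.7, 6.5]
opening: 0.0186
```

```bash
python3 - <<'E'
from h import *
s=state();print(s["time"],s["tcp_pos"],s["contact_force"],s["opening"],s["wrist_torque"])
im,d=read_camera("scene");crop(im[:,:,::-1],200,180,160,120,5,"pics/s3.png")
a=np.radians(-276.6)
for k in range(1,21):
    b=a-np.radians(4*k); print(k,(50*(np.cos(b)-np.cos(a))).round(1),(50*(np.sin(b)-np.sin(a))).round(1))
E
```

```text
6.875 [ 0.54871895 -0.16267351  0.10250889] [-1.84810342  2.65060527  6.48464158] 0.018553392736467583 [0.46718991 0.29506867 0.025339  ]
1 3.5 -0.5
2 6.9 -1.3
3 10.2 -2.3
4 13.5 -3.5
5 16.6 -5.0
6 19.7 -6.6
7 22.6 -8.5
8 25.4 -10.6
9 28.1 -12.9
10 30.6 -15.3
11 32.9 -17.9
12 35.0 -20.7
13 36.9 -23.6
14 38.6 -26.7
15 40.1 -29.8
16 41.4 -33.1
17 42.5 -36.4
18 43.3 -39.8
19 43.8 -43.2
20 44.2 -46.7
```

View pics/s3.png

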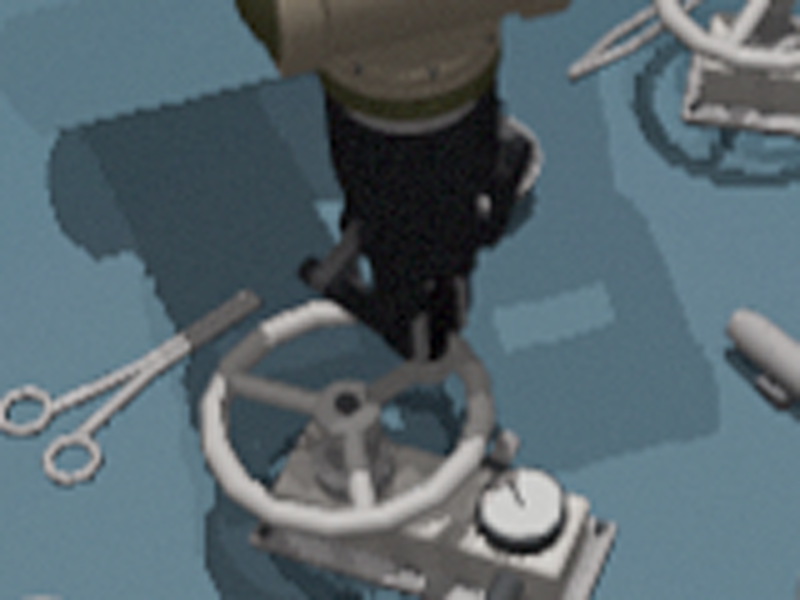

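The wheel followed the hand (crank now at crop px (430,345)) and the forces are low. Next 80°.

Request:
{"method": "drive_tool", "body": {
  "deltas": [
    [[0.0035,0,-0.0005,0],[0.0069,0,-0.0013,0],[0.0102,0,-0.0023,0],[0.0135,0,-0.0035,0],[0.0166,0,-0.005,0],[0.0197,0,-0.0066,0],[0.0226,0,-0.0085,0],[0.0254,0,-0.0106,0],[0.0281,0,-0.0129,0],[0.0306,0,-0.0153,0],[0.0329,0,-0.0179,0],[0.035,0,-0.0207,0],[0.0369,0,-0.0236,0],[0.0386,0,-0.0267,0],[0.0401,0,-0.0298,0],[0.0414,0,-0.0331,0],[0.0425,0,-0.0364,0],[0.0433,0,-0.0398,0],[0.0438,0,-0.0432,0],[0.0442,0,-0.0467,0]]
  ]
}}

```text
time: 9.43
tcp_pos: [0.5929, -0.2097, 0.1025]
eef_rot: [-0.707, -0.0, 0.0, 0.707]
contact_force: [-2.8, 1.0, 5.6]
opening: 0.0183
```

```bash
python3 - <<'E'
from h import *
s=state();print(s["time"],s["tcp_pos"],s["contact_force"],s["opening"],s["wrist_torque"])
a=np.radians(3.4)
for k in range(1,25):
    b=a-np.radians(4*k); print(k,(50*(np.cos(b)-np.cos(a))).round(1),(50*(np.sin(b)-np.sin(a))).round(1))
E
```

```text
9.425 [ 0.59287948 -0.20967357  0.1025138 ] [-2.75912422  0.99048657  5.55930232] 0.018343603543663416 [ 0.34607771  0.41697213 -0.0142079 ]
1 0.1 -3.5
2 -0.1 -7.0
3 -0.5 -10.4
4 -1.1 -13.9
5 -2.0 -17.2
6 -3.1 -20.6
7 -4.5 -23.8
8 -6.0 -26.9
9 -7.8 -29.9
10 -9.8 -32.8
11 -11.9 -35.5
12 -14.3 -38.1
13 -16.8 -40.5
14 -19.5 -42.7
15 -22.4 -44.7
16 -25.4 -46.5
17 -28.5 -48.1
18 -31.7 -49.5
19 -35.0 -50.7
20 -38.3 -51.6
21 -41.7 -52.3
22 -45.2 -52.7
23 -48.7 -53.0
24 -52.2 -52.9
```

The stop may come anywhere from here, so I'll go in 10° calls and watch the force.

```bash
python3 - <<'E'
import numpy as np
for k in range(36):
    a=np.radians(3.4-10*k); r=[]
    for s in(5,10):
        b=a-np.radians(s); r.append([round(.05*(np.cos(b)-np.cos(a)),4),0,round(.05*(np.sin(b)-np.sin(a)),4),0])
    print(round(3.4-10*k-10,1),(1000*np.array([.5435+.05*np.cos(b)-.0008,-.2125+.05*np.sin(b)])).round(0),r)
E
```

```text
-6.6 [ 592. -218.] [[np.float64(0.0001), 0, np.float64(-0.0044), 0], [np.float64(-0.0002), 0, np.float64(-0.0087), 0]]
-16.6 [ 591. -227.] [[np.float64(-0.0007), 0, np.float64(-0.0043), 0], [np.float64(-0.0018), 0, np.float64(-0.0085), 0]]
-26.6 [ 587. -235.] [[np.float64(-0.0014), 0, np.float64(-0.0041), 0], [np.float64(-0.0032), 0, np.float64(-0.0081), 0]]
-36.6 [ 583. -242.] [[np.float64(-0.0021), 0, np.float64(-0.0038), 0], [np.float64(-0.0046), 0, np.float64(-0.0074), 0]]
-46.6 [ 577. -249.] [[np.float64(-0.0028), 0, np.float64(-0.0034), 0], [np.float64(-0.0058), 0, np.float64(-0.0065), 0]]
-56.6 [ 570. -254.] [[np.float64(-0.0033), 0, np.float64(-0.0029), 0], [np.float64(-0.0068), 0, np.float64(-0.0054), 0]]
-66.6 [ 563. -258.] [[np.float64(-0.0037), 0, np.float64(-0.0022), 0], [np.float64(-0.0077), 0, np.float64(-0.0041), 0]]
-76.6 [ 554. -261.] [[np.float64(-0.0041), 0, np.float64(-0.0016), 0], [np.float64(-0.0083), 0, np.float64(-0.0028), 0]]
-86.6 [ 546. -262.] [[np.float64(-0.0043), 0, np.float64(-0.0008), 0], [np.float64(-0.0086), 0, np.float64(-0.0013), 0]]
-96.6 [ 537. 
[... 2508 characters left out ...]
] [[np.float64(0.0038), 0, np.float64(-0.0021), 0], [np.float64(0.0074), 0, np.float64(-0.0046), 0]]
-316.6 [ 579. -178.] [[np.float64(0.0034), 0, np.float64(-0.0028), 0], [np.float64(0.0065), 0, np.float64(-0.0058), 0]]
-326.6 [ 584. -185.] [[np.float64(0.0029), 0, np.float64(-0.0033), 0], [np.float64(0.0054), 0, np.float64(-0.0068), 0]]
-336.6 [ 589. -193.] [[np.float64(0.0022), 0, np.float64(-0.0037), 0], [np.float64(0.0041), 0, np.float64(-0.0077), 0]]
-346.6 [ 591. -201.] [[np.float64(0.0016), 0, np.float64(-0.0041), 0], [np.float64(0.0028), 0, np.float64(-0.0083), 0]]
-356.6 [ 593. -210.] [[np.float64(0.0008), 0, np.float64(-0.0043), 0], [np.float64(0.0013), 0, np.float64(-0.0086), 0]]
```

Request:
{"method": "drive_tool", "body": {
  "deltas": [
    [[0.0,0,-0.0044,0],[-0.0003,0,-0.0087,0]]
  ]
}}

```text
time: 9.68
tcp_pos: [0.5926, -0.2183, 0.1025]
eef_rot: [-0.707, -0.0, 0.0, 0.707]
contact_force: [-2.9, 2.6, 6.2]
opening: 0.0184
```

Request:
{"method": "drive_tool", "body": {
  "deltas": [
    [[-0.0007,0,-0.0043,0],[-0.0018,0,-0.0085,0]]
  ]
}}

```text
time: 9.93
tcp_pos: [0.5908, -0.2267, 0.1025]
eef_rot: [-0.707, -0.0, 0.0, 0.707]
contact_force: [-2.5, 3.1, 6.5]
opening: 0.0187
```

Request:
{"method": "drive_tool", "body": {
  "deltas": [
    [[-0.0014,0,-0.0041,0],[-0.0032,0,-0.0081,0]]
  ]
}}

```text
time: 10.18
tcp_pos: [0.5876, -0.2348, 0.1025]
eef_rot: [-0.707, -0.0, 0.0, 0.708]
contact_force: [-0.9, 4.2, 6.1]
opening: 0.0182
```

Request:
{"method": "drive_tool", "body": {
  "deltas": [
    [[-0.0021,0,-0.0038,0],[-0.0046,0,-0.0074,0]]
  ]
}}

```text
time: 10.42
tcp_pos: [0.5831, -0.2421, 0.1025]
eef_rot: [-0.707, -0.0, 0.0, 0.708]
contact_force: [-0.7, 4.5, 6.1]
opening: 0.0187
```

Request:
{"method": "drive_tool", "body": {
  "deltas": [
    [[-0.0028,0,-0.0034,0],[-0.0058,0,-0.0065,0]]
  ]
}}

```text
time: 10.68
tcp_pos: [0.5774, -0.2486, 0.1025]
eef_rot: [-0.707, -0.0, 0.0, 0.708]
contact_force: [-0.1, 3.7, 6.2]
opening: 0.019
```

Request:
{"method": "drive_tool", "body": {
  "deltas": [
    [[-0.0033,0,-0.0029,0],[-0.0068,0,-0.0054,0]]
  ]
}}

```text
time: 10.92
tcp_pos: [0.5707, -0.2539, 0.1025]
eef_rot: [-0.707, -0.0, 0.0, 0.708]
contact_force: [-0.4, 3.4, 5.6]
opening: 0.0186
```

Request:
{"method": "drive_tool", "body": {
  "deltas": [
    [[-0.0037,0,-0.0022,0],[-0.0077,0,-0.0041,0]]
  ]
}}

```text
time: 11.18
tcp_pos: [0.5631, -0.2581, 0.1025]
eef_rot: [-0.707, -0.001, -0.0, 0.708]
contact_force: [1.7, 3.4, 5.6]
opening: 0.019
```

Request:
{"method": "drive_tool", "body": {
  "deltas": [
    [[-0.0041,0,-0.0016,0],[-0.0083,0,-0.0028,0]]
  ]
}}

```text
time: 11.42
tcp_pos: [0.5549, -0.2609, 0.1025]
eef_rot: [-0.707, -0.001, -0.0, 0.707]
contact_force: [1.7, 4.3, 5.5]
opening: 0.0184
```

Request:
{"method": "drive_tool", "body": {
  "deltas": [
    [[-0.0043,0,-0.0008,0],[-0.0086,0,-0.0013,0]]
  ]
}}

```text
time: 11.68
tcp_pos: [0.5463, -0.2622, 0.1025]
eef_rot: [-0.707, -0.001, -0.0, 0.707]
contact_force: [2.3, 4.0, 5.8]
opening: 0.0182
```

Request:
{"method": "drive_tool", "body": {
  "deltas": [
    [[-0.0044,0,-0.0001,0],[-0.0087,0,0.0002,0]]
  ]
}}

```text
time: 11.92
tcp_pos: [0.5376, -0.2621, 0.1025]
eef_rot: [-0.707, -0.001, -0.0, 0.707]
contact_force: [3.1, 4.9, 5.5]
opening: 0.0189
```

Request:
{"method": "drive_tool", "body": {
  "deltas": [
    [[-0.0043,0,0.0007,0],[-0.0085,0,0.0018,0]]
  ]
}}

```text
time: 12.18
tcp_pos: [0.5291, -0.2605, 0.1025]
eef_rot: [-0.707, -0.001, -0.0, 0.707]
contact_force: [3.8, 3.6, 4.1]
opening: 0.0188
```

Request:
{"method": "drive_tool", "body": {
  "deltas": [
    [[-0.0041,0,0.0014,0],[-0.0081,0,0.0032,0]]
  ]
}}

```text
time: 12.42
tcp_pos: [0.5211, -0.2574, 0.1025]
eef_rot: [-0.707, -0.001, -0.001, 0.707]
contact_force: [4.1, 3.7, 5.5]
opening: 0.0185
```

Request:
{"method": "drive_tool", "body": {
  "deltas": [
    [[-0.0038,0,0.0021,0],[-0.0074,0,0.0046,0]]
  ]
}}

```text
time: 12.68
tcp_pos: [0.5138, -0.253, 0.1026]
eef_rot: [0.707, 0.001, 0.001, -0.707]
contact_force: [4.8, 2.6, 5.1]
opening: 0.0183
```

Request:
{"method": "drive_tool", "body": {
  "deltas": [
    [[-0.0034,0,0.0028,0],[-0.0065,0,0.0058,0]]
  ]
}}

```text
time: 12.92
tcp_pos: [0.5072, -0.2474, 0.1026]
eef_rot: [0.707, 0.001, 0.001, -0.707]
contact_force: [5.4, 2.8, 4.9]
opening: 0.0188
```

Request:
{"method": "drive_tool", "body": {
  "deltas": [
    [[-0.0029,0,0.0033,0],[-0.0054,0,0.0068,0]]
  ]
}}

```text
time: 13.18
tcp_pos: [0.5016, -0.2408, 0.1026]
eef_rot: [0.707, 0.001, 0.0, -0.707]
contact_force: [4.9, 0.8, 3.8]
opening: 0.0185
```

Request:
{"method": "drive_tool", "body": {
  "deltas": [
    [[-0.0022,0,0.0037,0],[-0.0041,0,0.0077,0]]
  ]
}}

```text
time: 13.42
tcp_pos: [0.4973, -0.2331, 0.1025]
eef_rot: [0.707, 0.0, 0.0, -0.707]
contact_force: [4.2, -0.3, 4.0]
opening: 0.0187
```

Request:
{"method": "drive_tool", "body": {
  "deltas": [
    [[-0.0016,0,0.0041,0],[-0.0028,0,0.0083,0]]
  ]
}}

```text
time: 13.68
tcp_pos: [0.4965, -0.2306, 0.1028]
eef_rot: [0.712, 0.002, 0.002, -0.702]
contact_force: [12.4, -38.2, -14.8]
opening: 0.0185
```

The stop was reached: 38 N tangential at about −158°. I'll ease to a lighter push and hold there for the dwell.

Request:
{"method": "drive_tool", "body": {
  "deltas": [
    [[0.0008,0,-0.003,0],[0.0008,0,-0.003,0],[0.0008,0,-0.003,0],[0.0008,0,-0.003,0]]
  ]
}}

```text
time: 14.18
tcp_pos: [0.4965, -0.2311, 0.1026]
eef_rot: [0.71, 0.001, 0.001, -0.705]
contact_force: [8.1, -15.4, -3.2]
opening: 0.0184
```

```bash
python3 - <<'E'
from h import *
s=state();print(s["time"],s["tcp_pos"],s["contact_force"],s["wrist_torque"],s["eef_rot"],s["q"])
im,d=read_camera("scene");crop(im[:,:,::-1],200,180,160,120,5,"pics/s4.png");cv2.imwrite("pics/s4f.png",im[:,:,::-1])
E
```

```text
14.175 [ 0.49652845 -0.23107801  0.10264203] [  8.14209454 -15.36401038  -3.15504701] [-2.4626008  -1.34343377 -0.00832743] [ 0.70962031  0.00131074  0.00149923 -0.70458147] [-0.65023154  0.50145608  1.50325717 -0.00361351  1.12940545 -2.21922981]
```

View pics/s4.png

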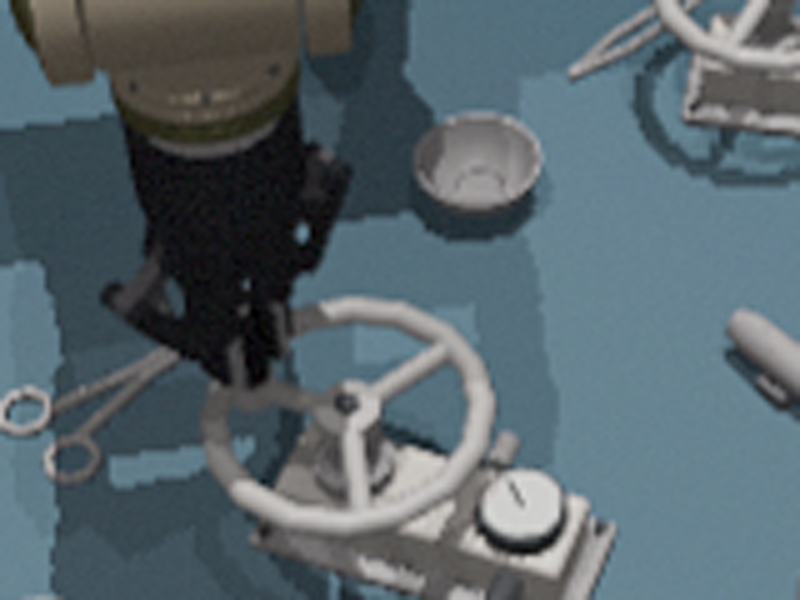

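The stop holds at 15 N with the crank at about −158°. In total it turned about 342° clockwise, inside the stated 0.5 to 1.5 turns. Now I'll compute the counter-clockwise quarter-turn tables.

```bash
python3 - <<'E'
import numpy as np
for q in range(4):
    a=np.radians(-158.4+90*q)
    print("["+", ".join("[%g, 0, %g, 0]"%(round(.05*(np.cos(a+t)-np.cos(a)),4),round(.05*(np.sin(a+t)-np.sin(a)),4)) for t in np.radians(4.5*np.arange(1,21)))+"]")
E
```

```text
[[0.0016, 0, -0.0036, 0], [0.0035, 0, -0.007, 0], [0.0056, 0, -0.0103, 0], [0.008, 0, -0.0135, 0], [0.0106, 0, -0.0164, 0], [0.0134, 0, -0.0191, 0], [0.0165, 0, -0.0216, 0], [0.0197, 0, -0.0238, 0], [0.0231, 0, -0.0258, 0], [0.0266, 0, -0.0275, 0], [0.0303, 0, -0.0289, 0], [0.0341, 0, -0.03, 0], [0.0379, 0, -0.0308, 0], [0.0418, 0, -0.0314, 0], [0.0457, 0, -0.0316, 0], [0.0496, 0, -0.0315, 0], [0.0535, 0, -0.0311, 0], [0.0574, 0, -0.0304, 0], [0.0612, 0, -0.0294, 0], [0.0649, 0, -0.0281, 0]]
[[0.0036, 0, 0.0016, 0], [0.007, 0, 0.0035, 0], [0.0103, 0, 0.0056, 0], [0.0135, 0, 0.008, 0], [0.0164, 0, 0.0106, 0], [0.0191, 0, 0.0134, 0], [0.0216, 0, 0.0165, 0], [0.0238, 0, 0.0197, 0], [0.0258, 0, 0.0231, 0], [0.0275, 0, 0.0266, 0], [0.0289, 0, 0.0303, 0], [0.03, 0, 0.0341, 0], [0.0308, 0, 0.0379, 0], [0.0314, 0, 0.0418, 0], [0.0316, 0, 0.0457, 0], [0.0315, 0, 0.0496, 0], [0.0311, 0, 0.0535, 0], [0.0304, 0, 0.0574, 0], [0.0294, 0, 0.0612, 0], [0.0281, 0, 0.0649, 0]]
[[-0.0016, 0, 0.0036, 0], [-0.0035, 0, 0.007, 0], [-0.0056, 0, 0.0103, 0], [-0.008, 0, 0.0135, 0], [-0.0106, 0, 0.0164, 0], [-
[... 187 characters left out ...]
308, 0], [-0.0418, 0, 0.0314, 0], [-0.0457, 0, 0.0316, 0], [-0.0496, 0, 0.0315, 0], [-0.0535, 0, 0.0311, 0], [-0.0574, 0, 0.0304, 0], [-0.0612, 0, 0.0294, 0], [-0.0649, 0, 0.0281, 0]]
[[-0.0036, 0, -0.0016, 0], [-0.007, 0, -0.0035, 0], [-0.0103, 0, -0.0056, 0], [-0.0135, 0, -0.008, 0], [-0.0164, 0, -0.0106, 0], [-0.0191, 0, -0.0134, 0], [-0.0216, 0, -0.0165, 0], [-0.0238, 0, -0.0197, 0], [-0.0258, 0, -0.0231, 0], [-0.0275, 0, -0.0266, 0], [-0.0289, 0, -0.0303, 0], [-0.03, 0, -0.0341, 0], [-0.0308, 0, -0.0379, 0], [-0.0314, 0, -0.0418, 0], [-0.0316, 0, -0.0457, 0], [-0.0315, 0, -0.0496, 0], [-0.0311, 0, -0.0535, 0], [-0.0304, 0, -0.0574, 0], [-0.0294, 0, -0.0612, 0], [-0.0281, 0, -0.0649, 0]]
```

Request:
{"method": "drive_tool", "body": {
  "deltas": [
    [[0.0013,0,-0.0038,0],[0.0013,0,-0.0038,0]]
  ]
}}

```text
time: 14.48
tcp_pos: [0.4967, -0.2317, 0.1025]
eef_rot: [0.707, 0.0, 0.0, -0.707]
contact_force: [4.5, -0.3, 6.4]
opening: 0.0182
```

Request:
{"method": "drive_tool", "body": {
  "deltas": [
    [[0.0016,0,-0.0036,0],[0.0035,0,-0.007,0],[0.0056,0,-0.0103,0],[0.008,0,-0.0135,0],[0.0106,0,-0.0164,0],[0.0134,0,-0.0191,0],[0.0165,0,-0.0216,0],[0.0197,0,-0.0238,0],[0.0231,0,-0.0258,0],[0.0266,0,-0.0275,0],[0.0303,0,-0.0289,0],[0.0341,0,-0.03,0],[0.0379,0,-0.0308,0],[0.0418,0,-0.0314,0],[0.0457,0,-0.0316,0],[0.0496,0,-0.0315,0],[0.0535,0,-0.0311,0],[0.0574,0,-0.0304,0],[0.0612,0,-0.0294,0],[0.0649,0,-0.0281,0]]
  ]
}}

```text
time: 16.98
tcp_pos: [0.5603, -0.2592, 0.1026]
eef_rot: [-0.707, 0.001, 0.001, 0.707]
contact_force: [-2.6, 0.3, 8.1]
opening: 0.0184
```

Request:
{"method": "drive_tool", "body": {
  "deltas": [
    [[0.0036,0,0.0016,0],[0.007,0,0.0035,0],[0.0103,0,0.0056,0],[0.0135,0,0.008,0],[0.0164,0,0.0106,0],[0.0191,0,0.0134,0],[0.0216,0,0.0165,0],[0.0238,0,0.0197,0],[0.0258,0,0.0231,0],[0.0275,0,0.0266,0],[0.0289,0,0.0303,0],[0.03,0,0.0341,0],[0.0308,0,0.0379,0],[0.0314,0,0.0418,0],[0.0316,0,0.0457,0],[0.0315,0,0.0496,0],[0.0311,0,0.0535,0],[0.0304,0,0.0574,0],[0.0294,0,0.0612,0],[0.0281,0,0.0649,0]]
  ]
}}

```text
time: 19.48
tcp_pos: [0.5896, -0.1947, 0.1026]
eef_rot: [0.707, 0.0, 0.0, -0.707]
contact_force: [4.4, -0.3, 5.5]
opening: 0.0183
```

Request:
{"method": "drive_tool", "body": {
  "deltas": [
    [[-0.0016,0,0.0036,0],[-0.0035,0,0.007,0],[-0.0056,0,0.0103,0],[-0.008,0,0.0135,0],[-0.0106,0,0.0164,0],[-0.0134,0,0.0191,0],[-0.0165,0,0.0216,0],[-0.0197,0,0.0238,0],[-0.0231,0,0.0258,0],[-0.0266,0,0.0275,0],[-0.0303,0,0.0289,0],[-0.0341,0,0.03,0],[-0.0379,0,0.0308,0],[-0.0418,0,0.0314,0],[-0.0457,0,0.0316,0],[-0.0496,0,0.0315,0],[-0.0535,0,0.0311,0],[-0.0574,0,0.0304,0],[-0.0612,0,0.0294,0],[-0.0649,0,0.0281,0]]
  ]
}}

```text
time: 21.98
tcp_pos: [0.524, -0.166, 0.1025]
eef_rot: [-0.707, 0.0, 0.0, 0.707]
contact_force: [2.5, 1.6, 7.3]
opening: 0.0183
```

Request:
{"method": "drive_tool", "body": {
  "deltas": [
    [[-0.0036,0,-0.0016,0],[-0.007,0,-0.0035,0],[-0.0103,0,-0.0056,0],[-0.0135,0,-0.008,0],[-0.0164,0,-0.0106,0],[-0.0191,0,-0.0134,0],[-0.0216,0,-0.0165,0],[-0.0238,0,-0.0197,0],[-0.0258,0,-0.0231,0],[-0.0275,0,-0.0266,0],[-0.0289,0,-0.0303,0],[-0.03,0,-0.0341,0],[-0.0308,0,-0.0379,0],[-0.0314,0,-0.0418,0],[-0.0316,0,-0.0457,0],[-0.0315,0,-0.0496,0],[-0.0311,0,-0.0535,0],[-0.0304,0,-0.0574,0],[-0.0294,0,-0.0612,0],[-0.0281,0,-0.0649,0]]
  ]
}}

```text
time: 24.48
tcp_pos: [0.4963, -0.2307, 0.1025]
eef_rot: [-0.707, -0.0, 0.0, 0.708]
contact_force: [3.6, 4.0, 7.6]
opening: 0.0184
```

```bash
python3 - <<'E'
from h import *
s=state();print(s["time"],s["tcp_pos"],s["contact_force"],s["wrist_torque"])
im,d=read_camera("scene");crop(im[:,:,::-1],200,180,160,120,5,"pics/s5.png")
E
```

```text
24.475 [ 0.49627791 -0.23068368  0.10247695] [3.55964027 3.95041458 7.58462017] [ 0.61272349 -0.56656821  0.01726056]
```

View pics/s5.png

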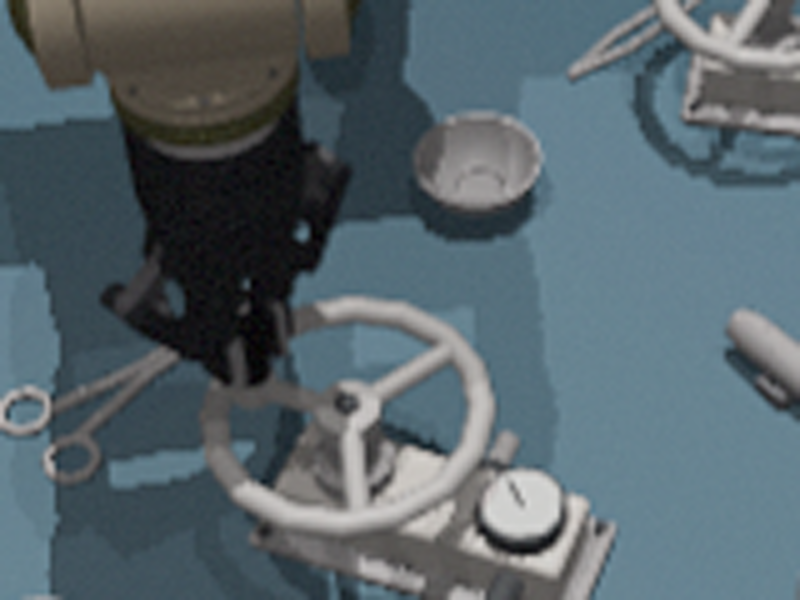

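One full turn open, and the wheel and spoke picture matches the shut picture (hub 348,400; crank 245,375). Second turn now.

Request:
{"method": "drive_tool", "body": {
  "deltas": [
    [[0.0016,0,-0.0036,0],[0.0035,0,-0.007,0],[0.0056,0,-0.0103,0],[0.008,0,-0.0135,0],[0.0106,0,-0.0164,0],[0.0134,0,-0.0191,0],[0.0165,0,-0.0216,0],[0.0197,0,-0.0238,0],[0.0231,0,-0.0258,0],[0.0266,0,-0.0275,0],[0.0303,0,-0.0289,0],[0.0341,0,-0.03,0],[0.0379,0,-0.0308,0],[0.0418,0,-0.0314,0],[0.0457,0,-0.0316,0],[0.0496,0,-0.0315,0],[0.0535,0,-0.0311,0],[0.0574,0,-0.0304,0],[0.0612,0,-0.0294,0],[0.0649,0,-0.0281,0]]
  ]
}}

```text
time: 27.02
tcp_pos: [0.5603, -0.2592, 0.1025]
eef_rot: [-0.707, 0.001, 0.001, 0.707]
contact_force: [-3.1, 0.3, 9.4]
opening: 0.0188
```

Request:
{"method": "drive_tool", "body": {
  "deltas": [
    [[0.0036,0,0.0016,0],[0.007,0,0.0035,0],[0.0103,0,0.0056,0],[0.0135,0,0.008,0],[0.0164,0,0.0106,0],[0.0191,0,0.0134,0],[0.0216,0,0.0165,0],[0.0238,0,0.0197,0],[0.0258,0,0.0231,0],[0.0275,0,0.0266,0],[0.0289,0,0.0303,0],[0.03,0,0.0341,0],[0.0308,0,0.0379,0],[0.0314,0,0.0418,0],[0.0316,0,0.0457,0],[0.0315,0,0.0496,0],[0.0311,0,0.0535,0],[0.0304,0,0.0574,0],[0.0294,0,0.0612,0],[0.0281,0,0.0649,0]]
  ]
}}

```text
time: 29.52
tcp_pos: [0.5896, -0.1946, 0.1026]
eef_rot: [0.707, 0.0, 0.0, -0.707]
contact_force: [3.7, -1.1, 4.6]
opening: 0.0186
```

Request:
{"method": "drive_tool", "body": {
  "deltas": [
    [[-0.0016,0,0.0036,0],[-0.0035,0,0.007,0],[-0.0056,0,0.0103,0],[-0.008,0,0.0135,0],[-0.0106,0,0.0164,0],[-0.0134,0,0.0191,0],[-0.0165,0,0.0216,0],[-0.0197,0,0.0238,0],[-0.0231,0,0.0258,0],[-0.0266,0,0.0275,0],[-0.0303,0,0.0289,0],[-0.0341,0,0.03,0],[-0.0379,0,0.0308,0],[-0.0418,0,0.0314,0],[-0.0457,0,0.0316,0],[-0.0496,0,0.0315,0],[-0.0535,0,0.0311,0],[-0.0574,0,0.0304,0],[-0.0612,0,0.0294,0],[-0.0649,0,0.0281,0]]
  ]
}}

```text
time: 32.02
tcp_pos: [0.524, -0.166, 0.1025]
eef_rot: [-0.707, 0.0, 0.0, 0.707]
contact_force: [2.3, 1.4, 7.3]
opening: 0.0185
```

Request:
{"method": "drive_tool", "body": {
  "deltas": [
    [[-0.0036,0,-0.0016,0],[-0.007,0,-0.0035,0],[-0.0103,0,-0.0056,0],[-0.0135,0,-0.008,0],[-0.0164,0,-0.0106,0],[-0.0191,0,-0.0134,0],[-0.0216,0,-0.0165,0],[-0.0238,0,-0.0197,0],[-0.0258,0,-0.0231,0],[-0.0275,0,-0.0266,0],[-0.0289,0,-0.0303,0],[-0.03,0,-0.0341,0],[-0.0308,0,-0.0379,0],[-0.0314,0,-0.0418,0],[-0.0316,0,-0.0457,0],[-0.0315,0,-0.0496,0],[-0.0311,0,-0.0535,0],[-0.0304,0,-0.0574,0],[-0.0294,0,-0.0612,0],[-0.0278,0,-0.0656,0]]
  ]
}}

```text
time: 34.52
tcp_pos: [0.4965, -0.2313, 0.1025]
eef_rot: [-0.707, 0.0, 0.0, 0.708]
contact_force: [3.6, 3.7, 7.6]
opening: 0.0185
```

Request:
{"method": "drive_tool", "body": {
  "deltas": [
    [[0,0,0,0],[0,0,0,0],[0,0,0,0],[0,0,0,0]]
  ]
}}

```text
time: 35.02
tcp_pos: [0.4968, -0.2318, 0.1025]
eef_rot: [-0.707, -0.0, 0.0, 0.707]
contact_force: [2.9, 1.6, 7.0]
opening: 0.0185
```

```bash
python3 - <<'E'
from h import *
s=state();print(s["time"],s["tcp_pos"],s["contact_force"],s["opening"],s["joint_vel"])
im,d=read_camera("scene");crop(im[:,:,::-1],200,180,160,120,5,"pics/s6.png")
im2,d=read_camera("top");cv2.imwrite("pics/t6.png",im2[:,:,::-1])
a=cv2.imread("pics/s4f.png").astype(int);b=im[:,:,::-1].astype(int)
print(np.abs(a-b)[200:310,220:340].mean(),np.abs(a-b).mean())
E
```

```text
35.025 [ 0.49679281 -0.23184132  0.10250853] [2.9187381  1.58568654 7.00527341] 0.018478227701135788 [-1.28452915e-05 -8.57375023e-05  6.32691718e-04 -5.91864626e-04
 -1.43333781e-03 -2.37278066e-05]
2.9963636363636366 1.7305611979166666
```

View pics/s6.png

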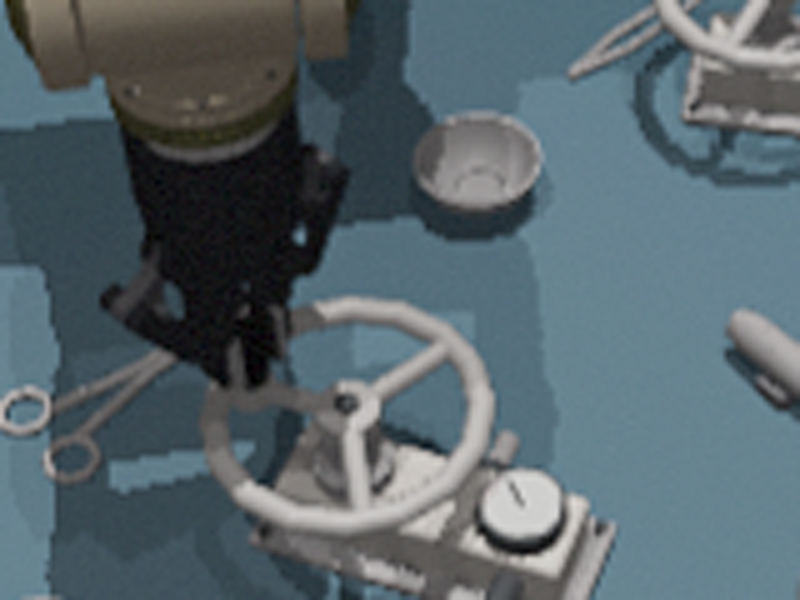

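View pics/t6.png

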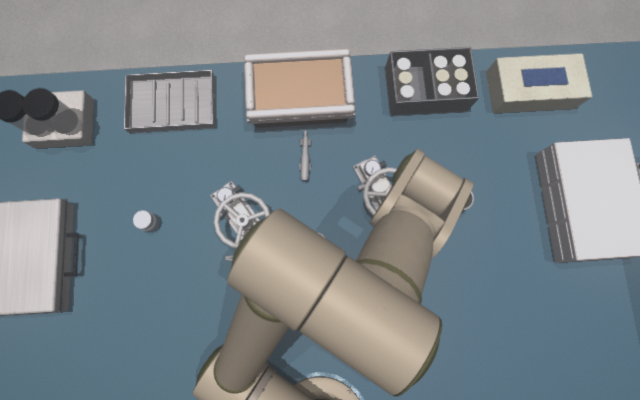

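The final crop shows the spokes, hub (348,400) and crank (245,375) as in the shut picture. In the top view the plain wheel (243,220) and the visible loose items stand where they were. The arm is at rest and gripping, so I'm handing in.

```bash
python3 -c "
from workcell import *
print(close_job())"
```

```text
the job is handed in; nothing more can be done
None
```

I turned the crank-handle wheel clockwise until it was shut, backed it off two full turns counter-clockwise, and handed the job in at about 35 s. The gripper is still holding the handle at 60 N.

- **Shut against the stop:** the wheel went about 342° clockwise before hitting the stop, where the force on the tool jumped to 38 N. I eased off to about 15 N and held it there for 0.5 s.
- **Two turns open:** after eight quarter-turns the tool point was at (0.4968, −0.2318). With the push released at the stop it was at (0.4967, −0.2317), so the wheel should be within about 1–2° of two full turns. This comes from the tool position and the pictures, since the valve angle itself can't be read. In the last picture the spokes and crank look the same as when the wheel was shut.
- **Grip:** the opening was steady at 18.5 mm, the arm was at rest, and outside forces on the tool were below 8 N.
- **Other things:** the plain handwheel, jar and handpiece looked unmoved in the last top view, and the dish and clamp in the last side view. The arm hid part of the bench, so I did not fully check the cup and tweezers, but the fingers stayed about 10 cm above the bench throughout.
- **Disagreement:** the two cameras put the wheel's centre 2–3 mm apart. I used the average, and it only caused side forces of about 5 N while turning.

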